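# Pack the two gift cartons

## Task

Pack the two gift sets. In the long brown carton the salt shaker stands in the middle well, between the two plum jars: the gold-lidded jar in the well on its left and the black-lidded jar in the well on its right, as seen from the robot. In the small dark red carton put the blue tin in the well and stand the smaller yellow tin squarely on top of it; keep everything upright and do not disturb the marker, the scissors or the tape.

Things in the scene. Friction and masses are not known exactly. Their poses are not given: they have to be found in the camera images.
- trio_carton: Long brown carton base (not the deeper empty lid at the front right corner), 82 (x) by 224 (y) mm, 20 high, fixed; pale insert (top at 18 mm) with three round wells in a row, 60 mm across, mouth chamfered 3 mm, floor 3 mm above the table. Origin: underside centre, on the middle well's axis; z up, y along the row to the robot's left, x away from it. Left well at y = +70 mm, right well at y = -70 mm.
- tin_carton: Dark red gift-carton base, 94 mm square and 20 mm high, fixed to the table, with a pale insert (top 18 mm up) that has one round well, 72 mm across with a 3 mm chamfer, in its middle; the well's floor is 3 mm above the table. Origin: centre of the underside, on the well's axis; z up. (The plain empty red box at the front left corner is only its lid.)
- gold_jar: Glass jar of dark red plums with a gold-coloured (brass) lid: upright, round, 47 mm in diameter, 86 mm high, lid the top 18 mm and as wide as the body; about 0.16 kg. Origin: centre of the underside, z up along its axis.
- black_jar: Glass jar of yellow-green plums with a black lid: same shape as the other jar, 47 mm in diameter, 86 mm high, about 0.16 kg. Origin: centre of the underside, z up.
- salt_jar: Salt shaker: clear body with a brown label and a red cap, upright, body 42 to 45 mm in diameter, 106 mm high; the cap is the top 21 mm, 45 mm in diameter; about 0.11 kg. Origin: centre of the underside, z up.
- blue_tin: Dark blue round tin, 58 mm in diameter, 40 mm high, flat top, about 0.1 kg. Origin: centre of the underside, z up.
- yellow_tin: Yellow round tin, smaller: 46 mm in diameter, 32 mm high, about 0.1 kg. Origin: centre of the underside, z up.
- marker_green: Green and white marker pen lying flat at the front of the table, 130 mm long (along its y), 17 mm wide, 20 mm high; to be left alone. Origin: centre of the underside.
- scissors: Scissors with yellow handles lying flat at the front left, 206 mm long (along x, handles to -x), 84 mm wide, 11 mm high; to be left alone. Origin: centre of the underside.
- tape_roll: Roll of tan packing tape lying flat at the front right, 83 mm in diameter, 24 mm high; to be left alone. Origin: centre of the underside.

How it is judged:
At the end, for the whole second after the job is handed in: Gold-lidded jar, salt shaker, black-lidded jar seated on the floor of the left, middle and right brown wells, the blue tin in the red carton's well (each within 12 mm of the axis), the yellow tin on the blue one within 15 mm of its centre; all upright within 7 degrees, at rest (x of gold_jar in the frame of trio_carton between -0.012 and 0.012 m and y of gold_jar in the frame of trio_carton between 0.058 and 0.082 m and z of each of gold_jar, salt_jar, black_jar in the frame of trio_carton below 0.009 m and x of salt_jar in the frame of trio_carton between -0.012 and 0.012 m and y of salt_jar in the frame of trio_carton between -0.012 and 0.012 m and x of black_jar in the frame of trio_carton between -0.012 and 0.012 m and y of black_jar in the frame of trio_carton between -0.082 and -0.058 m and horizontal distance between blue_tin and tin_carton below 0.012 m and z of blue_tin in the frame of tin_carton below 0.009 m and horizontal distance between yellow_tin and blue_tin below 0.015 m and z of yellow_tin in the frame of blue_tin between 0.036 and 0.045 m and angle between each of gold_jar, salt_jar, black_jar, blue_tin, yellow_tin's own z axis and vertical below 0.12 rad and linear speed of each of gold_jar, salt_jar, black_jar, blue_tin, yellow_tin below 0.02 m/s); the robot touches nothing.
It fails at once if a jar, the salt shaker or a tin is tipped by more than 35 degrees (angle between any of gold_jar, salt_jar, black_jar, blue_tin, yellow_tin's own z axis and vertical above 0.61 rad).
It fails at once if the marker, the scissors or the tape roll is moved by more than 30 mm (distance of any of marker_green, scissors, tape_roll from where it was at the start of the episode above 0.03 m).
It also fails if it takes over 123 s, if anything falls off the work surface, if the arm or the gripper's body presses on something with over 40 N, if the wrist force passes 120 N, or if a joint passes its speed limit or range.

## Robot

A 6-joint arm with a two-finger parallel gripper is mounted at the origin on a cart in front of the work surface, level with it; the furniture and walls round the work are solid. World frame = base frame: x ahead of the robot, y to its left, z up, the work surface at z = 0. Lengths are in m, angles in rad, forces in N, time in s.
With the tool pointing down it reaches from about 0.325 to 0.775 m from the base axis. Payload 5.5 kg.
Tool frame: the origin (TCP) lies where the fingers leave the gripper's body, on its centre line; the fingertips stand 80 mm ahead of it and the grasp point (between the pads) lies 61 mm ahead of it (ctrl.tcp_to_grasp is the distance from the TCP to the grasp point, in m); z points along the fingers, y is the line along which they close (so a half turn about z gives the same grasp; the last joint's range is limited). The gripper opens to 88 mm and grips with 3 to 60 N. Pads are 20 mm wide; open, the fingers measure 115 mm over their backs; the gripper's body (75 mm by 178 mm) begins 61 mm behind the grasp point.
Start: joints at [1.181, 0.091, 1.231, -0, 1.82, -0.057], TCP at [0.196, 0.567, 0.303] pointing down, gripper open.
Joint ranges: [-2.87, 2.87], [-0.86, 2.18], [0.17, 2.46], [-1.51, 4.65], [0.06, 2.69], [-2.65, 2.65]. Speed limits (rad/s): [2.57, 2.57, 3.01, 3.14, 3.14, 3.14].

## Interface

Orientations are given as [roll, pitch, yaw] about the fixed x, y, z axes, in that order (R = Rz(yaw) Ry(pitch) Rx(roll)).
In Python, from station import ctrl gives the robot as it stands.
- The arm moves only by the shell command python3 -m inch 'ROWS'. ROWS is JSON, a list of rows, each an object of numbers: "x", "y", "z": the shift along the tool's x, y, z in cm; "wx", "wy", "wz": the turn, a rotation vector about the tool's x, y, z in rad; "claw": the opening in per cent of the stroke, from 0 (shut) to 100 (fully open). In form: [{"x": .., "y": .., "z": .., "wx": .., "wy": .., "wz": .., "claw": ..}, ...]. A call has 1 to 8 rows; each row shifts and turns the commanded pose from where the row before left it, along the tool's axes as they then stand; what a row does not reach is not made up. A row lasts 1/12 s, in which the tool goes at most 41.7 mm and 7.16 degrees, less where a joint would pass 70% of its speed; a pose out of reach is approached as far as the arm can. A call with a gripper value outside its range is refused whole. The fingers move at their own pace and stop on an object; the grip force is fixed at half the most. Time passes only in rows, so rows that do not move let the fingers close. It gives the time, the measured TCP pose, the force, the opening and the grip force at its end, in the units of the state.
- ctrl.read_state(): the state, without advancing time (a new reading comes with each control period).
- ctrl.camera(name): name is "scene" or "top"; returns a dict with "pixels" (400x640x3 uint8, red, green, blue), "K" (3x3 intrinsics, pixels), "k1" (the pictures are not rectified: a ray, as slopes to the right and down, at radius r is drawn at 1 + k1 r^2 times it, then the intrinsics apply), "R" (3x3) and "t" (3): a world point X has camera coordinates R X + t. Camera axes: x right, y down, z forward; pixel columns grow to the right and rows downward; lengths in m; the calibration is good to about 2 mm. A picture is of the moment at which its call begins. There is no depth.
- ctrl.job_done(): hands the job in; it is judged then, once.
The state is a dict: "t": time; "qpos": joint angles; "joint_velocities": joint speeds; "joint_efforts": joint torques, N m; "ee_pos": TCP position; "ee_rot": TCP orientation; "wrist_force": force on the tool from outside, world axes, zero at the start; "moment": the same for the moment, N m; "opening": finger opening in m; "grasp_force": force on a finger pad.
Only numpy, scipy, OpenCV 4.12 (cv2) and the standard library are available. Lean on these libraries where they do the work, as an engineer would, in place of code of your own. Each camera call takes 0.05 s, during which the arm holds its last target. There are 200 camera calls.

## Working session

There is one attempt and no reset: what is moved stays moved. The work goes in short steps, Python scripts to look and compute and a shell command to move; the robot and the scene stay as the last step left them, time stands still between calls to the robot, and variables do not carry over. Pictures are saved under pics/ and viewed, at most 14 in all, crops included, and the job is handed in when it is done.

```bash
ls; mkdir -p pics
python3 - <<'E'
from station import ctrl
import cv2
for n in("scene","top"):
    c=ctrl.camera(n); cv2.imwrite(f"pics/{n}0.png",c["pixels"][:,:,::-1]); print(n,c["K"],c["k1"],c["R"],c["t"])
print(ctrl.read_state(),ctrl.tcp_to_grasp)
E
```

```text
pics
scene [[502.00717429   0.         323.70457971]
 [  0.         502.00717429 203.7319703 ]
 [  0.           0.           1.        ]] -0.031255196426553375 [[ 4.56569516e-05  9.99988512e-01  4.79316788e-03]
 [ 8.82921685e-01  2.21017849e-03 -4.69515082e-01]
 [-4.69520282e-01  4.25342849e-03 -8.82911441e-01]] [-0.04233256 -0.40424376  1.50788332]
top [[421.07922832   0.         325.96420518]
 [  0.         421.07922832 191.25432206]
 [  0.           0.           1.        ]] -0.043764659725472436 [[-0.00158147 -0.99961328 -0.02776301]
 [-0.99114233  0.00525365 -0.13269999]
 [ 0.13279453  0.02730723 -0.99076734]] [0.0452252  0.50081348 1.27220189]
{'t': 0.1, 'qpos': array([ 1.18129284e+00,  9.18146630e-02,  1.23177608e+00, -8.87213548e-06,
        1.81981098e+00, -5.67189314e-02]), 'joint_velocities': array([ 0.00086405, -0.00036616, -0.00114366,  0.00037629, -0.00057175,
        0.00153907]), 'joint_efforts': array([ 2.71851379e-03, -4.47860813e+01, -4.07565951e+01,  7.00495904e-02,
        2.85207876e-02, -1.13975589e-04]), 'ee_pos': array([0.19597142, 0.5669578 , 0.30159522]), 'ee_rot': array([-3.13978601e+00, -9.39644650e-05,  2.80880584e+00]), 'wrist_force': array([-0.41051786,  0.66196902, -0.00511617]), 'moment': array([-0.00374081,  0.01518883,  0.04089049]), 'grasp_force': 0.0, 'opening': 0.08767848507829175} 0.0613
```

View pics/top0.png

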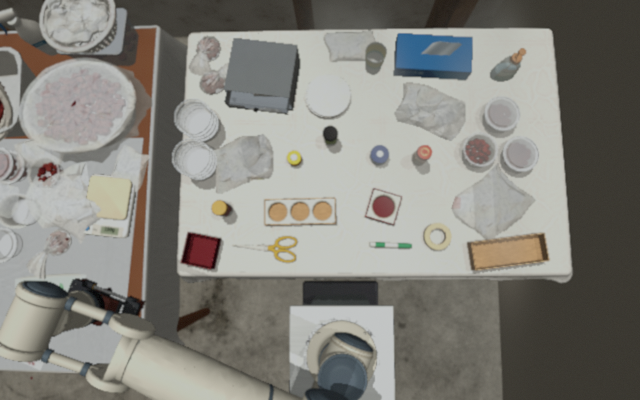

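View pics/scene0.png

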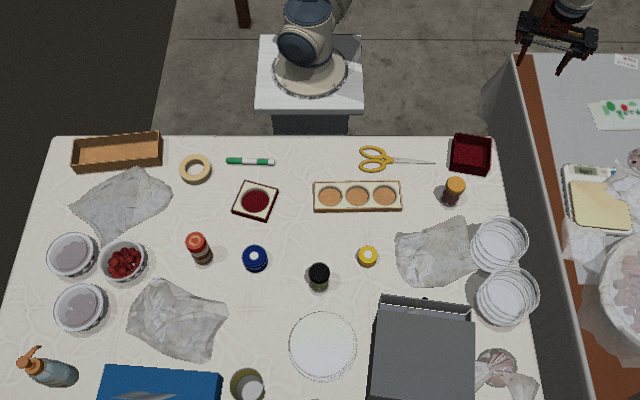

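The top view (x up, y left) shows the gold jar at about (221,209), the brown carton wells at (277,211), (300,211) and (323,211), the yellow tin at (294,158) and the black jar at (330,134). The blue tin is at (379,155), the salt shaker at (424,153) and the red carton at (383,207). The scene view shows the same layout from the other side. I'll enlarge both.

```bash
cat > h.py <<'E'
import numpy as np, cv2
from station import ctrl
def cam(n):
    return ctrl.camera(n)
def crop(c,f,x0,y0,w,h,s):
    im=cv2.resize(c["pixels"][y0:y0+h,x0:x0+w,::-1],None,fx=s,fy=s,interpolation=cv2.INTER_CUBIC); cv2.imwrite(f,im)
def dist(c): return np.array([c["k1"],0,0,0,0.])
def world(c,u,v,z):
    p=cv2.undistortPoints(np.array([[[u,v]]],float),c["K"],dist(c),None,None)[0,0]
    o=-c["R"].T@c["t"]; d=c["R"].T@np.array([*p,1]); return o+d*(z-o[2])/d[2]
def pix(c,X):
    return cv2.projectPoints(np.array([X],float),cv2.Rodrigues(c["R"])[0],c["t"],c["K"],dist(c))[0][0,0]
E
python3 - <<'E'
from h import *
crop(cam("top"),"pics/topc.png",200,115,250,130,3.2)
crop(cam("scene"),"pics/scc.png",180,140,300,160,2.6667)
E
```

```text
(no output)
```

View pics/topc.png

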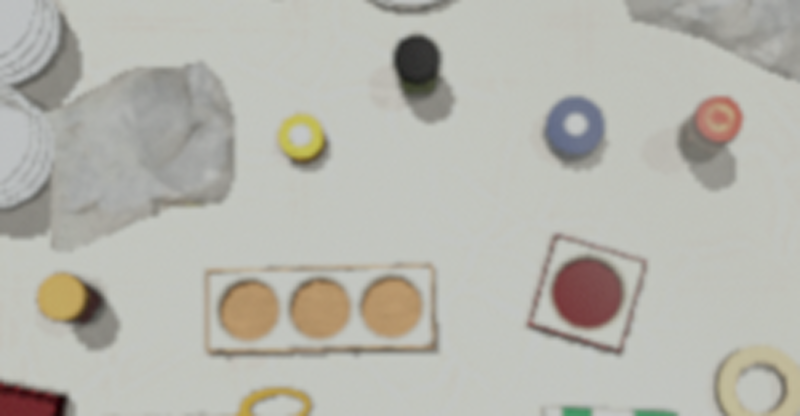

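View pics/scc.png

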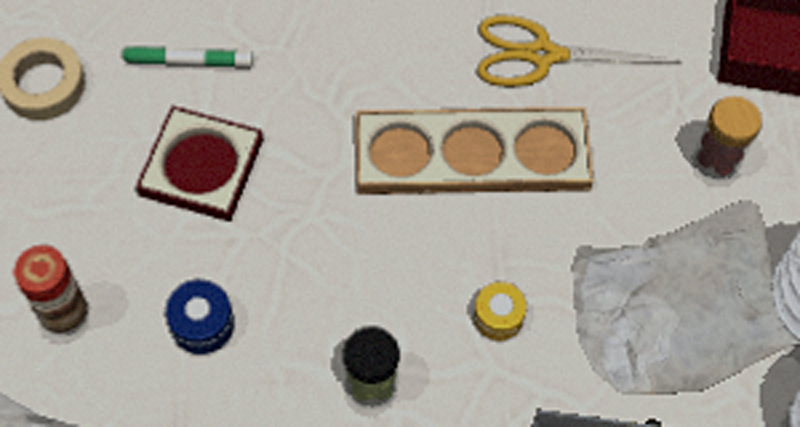

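The top crop shows the lid and cap centres: gold (64,297), black (417,60), salt (718,120), blue (575,127), yellow (302,137). The wells there are at (249,310), (320,308) and (392,307), with the red well at (588,292). The scene crop shows gold (734,121), black (371,354), salt (43,272), blue (200,309), yellow (501,304), wells at (545,148), (473,149) and (401,151), and the red well at (201,161).

Run:
```python
from h import *
P={"gold":(64,297,734,121,.086),"black":(417,60,371,354,.086),"salt":(718,120,43,272,.106),"blue":(575,127,200,309,.04),"yellow":(302,137,501,304,.032),
"L":(249,310,545,148,.016),"M":(320,308,473,149,.016),"R":(392,307,401,151,.016),"red":(588,292,201,161,.016)}
t=cam("top");s=cam("scene")
for k,(a,b,c,d,z) in P.items():
    w1=world(t,(a+.5)/3.2-.5+200,(b+.5)/3.2-.5+115,z); w2=world(s,(c+.5)/2.6667-.5+180,(d+.5)/2.6667-.5+140,z)
    m=(w1+w2)/2; print(k,w1[:2].round(4),w2[:2].round(4),m[:2].round(4),"r",np.hypot(*m[:2]).round(3))
st=ctrl.read_state(); print(st["ee_pos"],st["ee_rot"])
```

```text
gold [0.4467 0.3603] [0.4511 0.362 ] [0.4489 0.3611] r 0.576
black [0.6711 0.0296] [0.6764 0.031 ] [0.6737 0.0303] r 0.674
salt [ 0.6064 -0.2486] [ 0.6115 -0.2457] [ 0.6089 -0.2472] r 0.657
blue [ 0.6153 -0.1233] [ 0.6178 -0.1205] [ 0.6166 -0.1219] r 0.628
yellow [0.6091 0.144 ] [0.6092 0.1465] [0.6091 0.1453] r 0.626
L [0.44   0.1963] [0.441  0.1971] [0.4405 0.1967] r 0.482
M [0.4417 0.1265] [0.4423 0.1277] [0.442  0.1271] r 0.46
R [0.4424 0.056 ] [0.4447 0.0585] [0.4436 0.0573] r 0.447
red [ 0.4563 -0.1353] [ 0.4561 -0.1328] [ 0.4562 -0.134 ] r 0.475
[0.19598198 0.56705216 0.30228728] [-3.14096951e+00 -1.62265111e-05  2.80881670e+00]
```

The two cameras agree within a few mm. First I turn the tool to yaw π/2, so that tool x = world y and tool y = world x.

```bash
python3 -m inch '[{"wz":0.12,"claw":100},{"wz":0.12},{"wz":0.12},{"wz":0.12},{"wz":0.12},{"wz":0.12},{"wz":0.12},{"wz":0.12}]'; python3 -m inch '[{"wz":0.12},{"wz":0.12},{"wz":0.038},{},{}]'
```

```text
$[0]: bad value
$[0]: bad value
```

```bash
python3 -m inch '[{"x":0,"y":0,"z":0,"wx":0,"wy":0,"wz":0.12,"claw":100}]'; python3 -m inch '[{"x":0,"y":0,"z":0,"wx":0,"wy":0,"wz":0.12,"claw":99}]'
```

```text
t: 0.38
ee_pos: [0.196, 0.5671, 0.3024]
ee_rot: [-3.141, 0.0, 2.689]
wrist_force: [0.3, -1.3, -0.2]
opening: 0.0879
grasp_force: 0.0
t: 0.47
ee_pos: [0.196, 0.5671, 0.3025]
ee_rot: [-3.141, 0.0, 2.563]
wrist_force: [-0.1, -0.8, -0.3]
opening: 0.087
grasp_force: 0.0
```

```bash
python3 -m inch '[{"x":0,"y":0,"z":0,"wx":0,"wy":0,"wz":0.12,"claw":100},{"x":0,"y":0,"z":0,"wx":0,"wy":0,"wz":0.12,"claw":100},{"x":0,"y":0,"z":0,"wx":0,"wy":0,"wz":0.12,"claw":100},{"x":0,"y":0,"z":0,"wx":0,"wy":0,"wz":0.12,"claw":100},{"x":0,"y":0,"z":0,"wx":0,"wy":0,"wz":0.12,"claw":100},{"x":0,"y":0,"z":0,"wx":0,"wy":0,"wz":0.12,"claw":100},{"x":0,"y":0,"z":0,"wx":0,"wy":0,"wz":0.12,"claw":100},{"x":0,"y":0,"z":0,"wx":0,"wy":0,"wz":0.12,"claw":100}]' | tail -5
python3 -m inch '[{"x":0,"y":0,"z":0,"wx":0,"wy":0,"wz":0.038,"claw":100},{"x":-3,"y":3,"z":0,"wx":0,"wy":0,"wz":0,"claw":100},{"x":-3,"y":3,"z":0,"wx":0,"wy":0,"wz":0,"claw":100},{"x":-3,"y":3,"z":0,"wx":0,"wy":0,"wz":0,"claw":100},{"x":-3,"y":3,"z":0,"wx":0,"wy":0,"wz":0,"claw":100},{"x":-3,"y":3,"z":0,"wx":0,"wy":0,"wz":0,"claw":100},{"x":-3,"y":3,"z":0,"wx":0,"wy":0,"wz":0,"claw":100},{"x":0,"y":0,"z":0,"wx":0,"wy":0,"wz":0,"claw":100}]'
```

```text
ee_pos: [0.196, 0.5671, 0.3025]
ee_rot: [-3.142, 0.0, 1.603]
wrist_force: [-0.2, -0.2, -0.3]
opening: 0.0879
grasp_force: 0.0
t: 1.8
ee_pos: [0.3772, 0.3856, 0.3027]
ee_rot: [3.139, 0.002, 1.563]
wrist_force: [-0.4, 0.4, -0.7]
opening: 0.0881
grasp_force: 0.0
```

```bash
python3 -m inch '[{"x":-0.9,"y":2.4,"z":2,"wx":0,"wy":0,"wz":0,"claw":100},{"x":-0.9,"y":2.4,"z":2,"wx":0,"wy":0,"wz":0,"claw":100},{"x":-0.8,"y":2.5,"z":2,"wx":0,"wy":0,"wz":0,"claw":100},{"x":0,"y":0,"z":3,"wx":0,"wy":0,"wz":0,"claw":100},{"x":0,"y":0,"z":0,"wx":0,"wy":0,"wz":0,"claw":100},{"x":0,"y":0,"z":0,"wx":0,"wy":0,"wz":0,"claw":100}]'
python3 - <<'E'
from h import *
crop(cam("scene"),"pics/g1.png",400,120,150,110,5)
E
```

```text
t: 2.3
ee_pos: [0.4449, 0.3641, 0.2108]
ee_rot: [-3.137, 0.002, 1.571]
wrist_force: [-0.2, 0.5, 0.4]
opening: 0.0881
grasp_force: 0.0
```

View pics/g1.png

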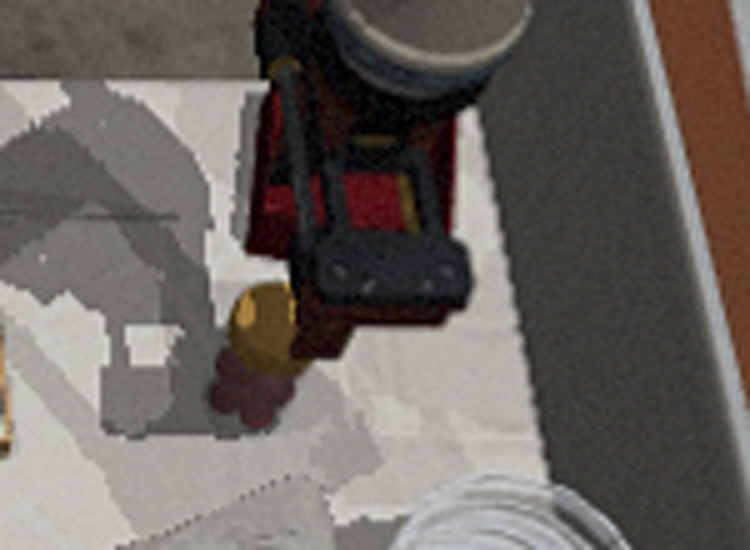

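The picture shows the fingers above the gold jar (lid at crop (275,325)), one at each of its sides in x. Now down, correcting the offset.

```bash
python3 -m inch '[{"x":-0.3,"y":0.4,"z":0,"wx":0,"wy":0,"wz":0,"claw":100},{"x":0,"y":0,"z":2.5,"wx":0,"wy":0,"wz":0,"claw":100},{"x":0,"y":0,"z":2.5,"wx":0,"wy":0,"wz":0,"claw":100},{"x":0,"y":0,"z":2.5,"wx":0,"wy":0,"wz":0,"claw":100},{"x":0,"y":0,"z":2.5,"wx":0,"wy":0,"wz":0,"claw":100},{"x":0,"y":0,"z":0,"wx":0,"wy":0,"wz":0,"claw":100},{"x":0,"y":0,"z":0,"wx":0,"wy":0,"wz":0,"claw":100}]'
```

```text
t: 2.93
ee_pos: [0.4496, 0.3616, 0.1135]
ee_rot: [-3.141, 0.0, 1.572]
wrist_force: [0.2, 0.1, 0.8]
opening: 0.0879
grasp_force: 0.0
```

```bash
python3 -m inch '[{"x":0,"y":0,"z":0.6,"wx":0,"wy":0,"wz":0,"claw":100},{"x":0,"y":0,"z":0,"wx":0,"wy":0,"wz":0,"claw":40},{"x":0,"y":0,"z":0,"wx":0,"wy":0,"wz":0,"claw":40},{"x":0,"y":0,"z":0,"wx":0,"wy":0,"wz":0,"claw":40},{"x":0,"y":0,"z":0,"wx":0,"wy":0,"wz":0,"claw":40},{"x":0,"y":0,"z":0,"wx":0,"wy":0,"wz":0,"claw":40},{"x":0,"y":0,"z":0,"wx":0,"wy":0,"wz":0,"claw":40},{"x":0,"y":0,"z":0,"wx":0,"wy":0,"wz":0,"claw":40}]'
```

```text
t: 3.6
ee_pos: [0.4497, 0.3614, 0.1069]
ee_rot: [-3.141, -0.0, 1.571]
wrist_force: [-1.6, -0.9, 0.8]
opening: 0.0461
grasp_force: 30.0
```

```bash
python3 -m inch '[{"x":0,"y":0,"z":-2.5,"wx":0,"wy":0,"wz":0,"claw":40},{"x":0,"y":0,"z":-2.5,"wx":0,"wy":0,"wz":0,"claw":40},{"x":-2.8,"y":-0.2,"z":-1,"wx":0,"wy":0,"wz":0,"claw":40},{"x":-2.8,"y":-0.2,"z":0,"wx":0,"wy":0,"wz":0,"claw":40},{"x":-2.8,"y":-0.2,"z":0,"wx":0,"wy":0,"wz":0,"claw":40},{"x":-2.8,"y":-0.2,"z":0,"wx":0,"wy":0,"wz":0,"claw":40},{"x":-2.8,"y":-0.1,"z":0,"wx":0,"wy":0,"wz":0,"claw":40},{"x":-2.5,"y":0,"z":0,"wx":0,"wy":0,"wz":0,"claw":40}]' | tail -3
python3 -m inch '[{"x":0,"y":0,"z":0,"wx":0,"wy":0,"wz":0,"claw":40},{"x":0,"y":0,"z":0,"wx":0,"wy":0,"wz":0,"claw":40},{"x":0,"y":0,"z":0,"wx":0,"wy":0,"wz":0,"claw":40}]'
python3 - <<'E'
from h import *
crop(cam("top"),"pics/g2.png",250,150,120,100,6)
E
```

```text
wrist_force: [0.7, -0.7, -1.7]
opening: 0.0468
grasp_force: 30.0
t: 4.52
ee_pos: [0.4408, 0.1966, 0.1665]
ee_rot: [-3.141, -0.0, 1.57]
wrist_force: [-0.6, 0.6, -2.8]
opening: 0.0464
grasp_force: 30.0
```

View pics/g2.png

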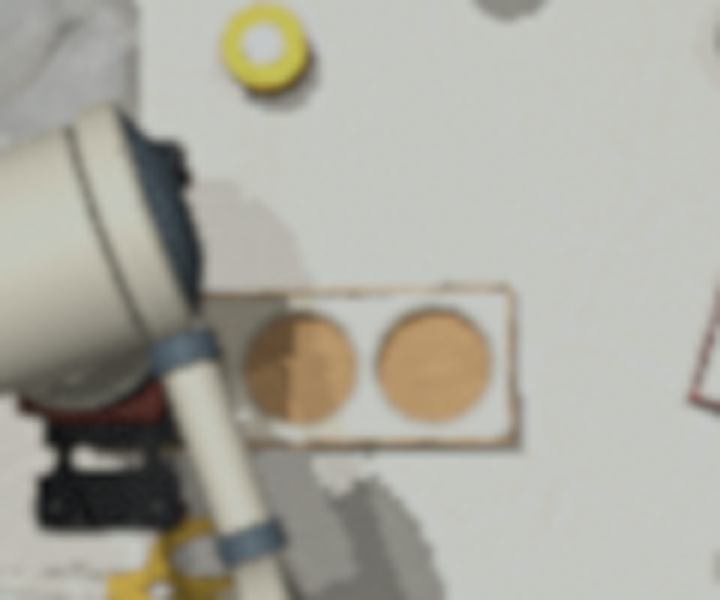

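The hand is over the left well and the middle and right wells are clear, at crop (300,367) and (435,365). Descending.

```bash
python3 -m inch '[{"x":0,"y":0,"z":1.5,"wx":0,"wy":0,"wz":0,"claw":40},{"x":0,"y":0,"z":1.5,"wx":0,"wy":0,"wz":0,"claw":40},{"x":0,"y":0,"z":1.5,"wx":0,"wy":0,"wz":0,"claw":40},{"x":0,"y":0,"z":0.7,"wx":0,"wy":0,"wz":0,"claw":40},{"x":0,"y":0,"z":0.4,"wx":0,"wy":0,"wz":0,"claw":40},{"x":0,"y":0,"z":0,"wx":0,"wy":0,"wz":0,"claw":40},{"x":0,"y":0,"z":0,"wx":0,"wy":0,"wz":0,"claw":40}]'
```

```text
t: 5.15
ee_pos: [0.441, 0.1969, 0.1111]
ee_rot: [3.141, -0.0, 1.572]
wrist_force: [0.7, -0.1, -2.1]
opening: 0.0465
grasp_force: 30.0
```

```bash
python3 -m inch '[{"x":0,"y":0,"z":0.1,"wx":0,"wy":0,"wz":0,"claw":40},{"x":0,"y":0,"z":0,"wx":0,"wy":0,"wz":0,"claw":80},{"x":0,"y":0,"z":0,"wx":0,"wy":0,"wz":0,"claw":80},{"x":0,"y":0,"z":0,"wx":0,"wy":0,"wz":0,"claw":80},{"x":0,"y":0,"z":0,"wx":0,"wy":0,"wz":0,"claw":80},{"x":0,"y":0,"z":-2,"wx":0,"wy":0,"wz":0,"claw":80},{"x":0,"y":0,"z":-3,"wx":0,"wy":0,"wz":0,"claw":80},{"x":0,"y":0,"z":-3,"wx":0,"wy":0,"wz":0,"claw":80}]'
python3 -m inch '[{"x":0,"y":0,"z":-3,"wx":0,"wy":0,"wz":0,"claw":100},{"x":-2,"y":3,"z":0,"wx":0,"wy":0,"wz":0,"claw":100},{"x":-2,"y":3,"z":0,"wx":0,"wy":0,"wz":0,"claw":100},{"x":-2,"y":3,"z":0,"wx":0,"wy":0,"wz":0,"claw":100},{"x":-2,"y":3,"z":0,"wx":0,"wy":0,"wz":0,"claw":100},{"x":-2,"y":3,"z":0,"wx":0,"wy":0,"wz":0,"claw":100},{"x":-2,"y":3,"z":0,"wx":0,"wy":0,"wz":0,"claw":100},{"x":-2,"y":3,"z":0,"wx":0,"wy":0,"wz":0,"claw":100}]'
python3 -m inch '[{"x":-2.7,"y":2.3,"z":0,"wx":0,"wy":0,"wz":0,"claw":100},{"x":0,"y":0,"z":0,"wx":0,"wy":0,"wz":-0.12,"claw":100},{"x":0,"y":0,"z":0,"wx":0,"wy":0,"wz":-0.12,"claw":100},{"x":0,"y":0,"z":0,"wx":0,"wy":0,"wz":-0.12,"claw":100},{"x":0,"y":0,"z":0,"wx":0,"wy":0,"wz":-0.12,"claw":100},{"x":0,"y":0,"z":0,"wx":0,"wy":0,"wz":-0.12,"claw":100},{"x":0,"y":0,"z":0,"wx":0,"wy":0,"wz":-0.12,"claw":100},{"x":0,"y":0,"z":0,"wx":0,"wy":0,"wz":-0.12,"claw":100}]' | tail -6
python3 -m inch '[{"x":0,"y":0,"z":0,"wx":0,"wy":0,"wz":-0.12,"claw":100},{"x":0,"y":0,"z":0,"wx":0,"wy":0,"wz":-0.12,"claw":100},{"x":0,"y":0,"z":0,"wx":0,"wy":0,"wz":-0.12,"claw":100},{"x":0,"y":0,"z":0,"wx":0,"wy":0,"wz":-0.12,"claw":100},{"x":0,"y":0,"z":0,"wx":0,"wy":0,"wz":-0.12,"claw":100},{"x":0,"y":0,"z":0,"wx":0,"wy":0,"wz":-0.12,"claw":100},{"x":0,"y":0,"z":0,"wx":0,"wy":0,"wz":0,"claw":100},{"x":0,"y":0,"z":0,"wx":0,"wy":0,"wz":0,"claw":100}]'
python3 - <<'E'
from h import *
crop(cam("scene"),"pics/b1.png",220,130,250,187,3.2)
E
```

```text
t: 5.82
ee_pos: [0.4402, 0.196, 0.1897]
ee_rot: [-3.139, 0.001, 1.571]
wrist_force: [0.7, 1.2, 0.5]
opening: 0.0703
grasp_force: 0.0
t: 6.48
ee_pos: [0.6522, 0.055, 0.2196]
ee_rot: [3.141, -0.0, 1.571]
wrist_force: [0.1, 0.4, 0.5]
opening: 0.0879
grasp_force: 0.0
t: 7.15
ee_pos: [0.6739, 0.0292, 0.2196]
ee_rot: [3.142, 0.0, 2.417]
wrist_force: [-0.5, -0.1, -0.3]
opening: 0.0876
grasp_force: 0.0
t: 7.82
ee_pos: [0.6738, 0.0293, 0.2196]
ee_rot: [-3.142, 0.0, 3.127]
wrist_force: [-0.2, 0.4, 0.4]
opening: 0.0878
grasp_force: 0.0
```

View pics/b1.png

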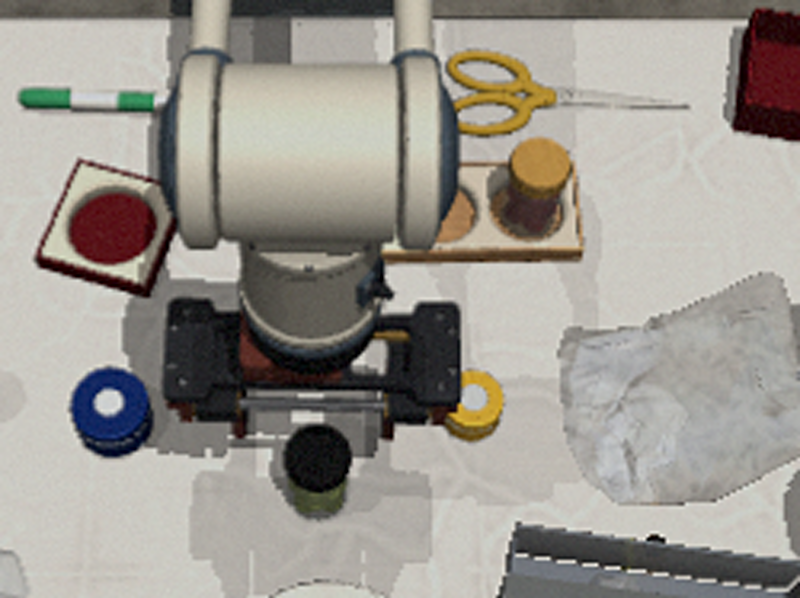

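The gold jar stands upright in the left well (540,195). The black jar (318,460) lies centred between the fingers. Descend and grip.

```bash
python3 -m inch '[{"x":0,"y":0.1,"z":3,"wx":0,"wy":0,"wz":0,"claw":100},{"x":0,"y":0,"z":3,"wx":0,"wy":0,"wz":0,"claw":100},{"x":0,"y":0,"z":2.5,"wx":0,"wy":0,"wz":0,"claw":100},{"x":0,"y":0,"z":2,"wx":0,"wy":0,"wz":0,"claw":100},{"x":0,"y":0,"z":0.8,"wx":0,"wy":0,"wz":0,"claw":100},{"x":0,"y":0,"z":0,"wx":0,"wy":0,"wz":0,"claw":100},{"x":0,"y":0,"z":0,"wx":0,"wy":0,"wz":0,"claw":100}]'
python3 -m inch '[{"x":0,"y":0,"z":0,"wx":0,"wy":0,"wz":0,"claw":40},{"x":0,"y":0,"z":0,"wx":0,"wy":0,"wz":0,"claw":40},{"x":0,"y":0,"z":0,"wx":0,"wy":0,"wz":0,"claw":40},{"x":0,"y":0,"z":0,"wx":0,"wy":0,"wz":0,"claw":40},{"x":0,"y":0,"z":0,"wx":0,"wy":0,"wz":0,"claw":40},{"x":0,"y":0,"z":0,"wx":0,"wy":0,"wz":0,"claw":40},{"x":0,"y":0,"z":0,"wx":0,"wy":0,"wz":0,"claw":40}]'
```

```text
t: 8.45
ee_pos: [0.674, 0.0303, 0.1073]
ee_rot: [-3.142, 0.0, 3.13]
wrist_force: [-0.3, -0.4, 1.2]
opening: 0.0877
grasp_force: 0.0
t: 9.03
ee_pos: [0.6739, 0.0305, 0.1069]
ee_rot: [3.141, 0.0, 3.131]
wrist_force: [-0.5, -0.3, 1.0]
opening: 0.0465
grasp_force: 30.0
```

```bash
python3 -m inch '[{"x":0,"y":0,"z":-2.5,"wx":0,"wy":0,"wz":0,"claw":40},{"x":0,"y":0,"z":-2.5,"wx":0,"wy":0,"wz":0,"claw":40},{"x":3,"y":0.4,"z":-1,"wx":0,"wy":0,"wz":0,"claw":40},{"x":3,"y":0.4,"z":0,"wx":0,"wy":0,"wz":0,"claw":40},{"x":3,"y":0.4,"z":0,"wx":0,"wy":0,"wz":0,"claw":40},{"x":3,"y":0.4,"z":0,"wx":0,"wy":0,"wz":0,"claw":40},{"x":3,"y":0.4,"z":0,"wx":0,"wy":0,"wz":0,"claw":40},{"x":3,"y":0.4,"z":0,"wx":0,"wy":0,"wz":0,"claw":40}]' | tail -3
python3 -m inch '[{"x":2.5,"y":0.05,"z":0,"wx":0,"wy":0,"wz":0,"claw":40},{"x":2.5,"y":0,"z":0,"wx":0,"wy":0,"wz":0,"claw":40},{"x":0,"y":0,"z":0,"wx":0,"wy":0,"wz":0,"claw":40},{"x":0,"y":0,"z":0,"wx":0,"wy":0,"wz":0,"claw":40},{"x":0,"y":0,"z":0,"wx":0,"wy":0,"wz":0,"claw":40}]'
```

```text
wrist_force: [-0.8, 0.3, -1.2]
opening: 0.0464
grasp_force: 30.0
t: 10.12
ee_pos: [0.4445, 0.0573, 0.1668]
ee_rot: [-3.142, 0.001, 3.131]
wrist_force: [-0.1, -0.1, -2.3]
opening: 0.0468
grasp_force: 30.0
```

```bash
python3 -m inch '[{"x":0,"y":0,"z":1.5,"wx":0,"wy":0,"wz":0,"claw":40},{"x":0,"y":0,"z":1.5,"wx":0,"wy":0,"wz":0,"claw":40},{"x":0,"y":0,"z":1.5,"wx":0,"wy":0,"wz":0,"claw":40},{"x":0,"y":0,"z":0.7,"wx":0,"wy":0,"wz":0,"claw":40},{"x":0,"y":0,"z":0.45,"wx":0,"wy":0,"wz":0,"claw":40},{"x":0,"y":0,"z":0,"wx":0,"wy":0,"wz":0,"claw":40},{"x":0,"y":0,"z":0,"wx":0,"wy":0,"wz":0,"claw":40}]'
python3 -m inch '[{"x":0,"y":0,"z":0,"wx":0,"wy":0,"wz":0,"claw":75},{"x":0,"y":0,"z":0,"wx":0,"wy":0,"wz":0,"claw":75},{"x":0,"y":0,"z":0,"wx":0,"wy":0,"wz":0,"claw":75},{"x":0,"y":0,"z":0,"wx":0,"wy":0,"wz":0,"claw":75},{"x":0,"y":0,"z":-2,"wx":0,"wy":0,"wz":0,"claw":75},{"x":0,"y":0,"z":-3,"wx":0,"wy":0,"wz":0,"claw":75},{"x":0,"y":0,"z":-3,"wx":0,"wy":0,"wz":0,"claw":75},{"x":0,"y":0,"z":-3,"wx":0,"wy":0,"wz":0,"claw":75}]'
python3 -m inch '[{"x":0,"y":0,"z":-3,"wx":0,"wy":0,"wz":0.1,"claw":100},{"x":0,"y":0,"z":0,"wx":0,"wy":0,"wz":0.12,"claw":100},{"x":0,"y":0,"z":0,"wx":0,"wy":0,"wz":0.12,"claw":100},{"x":0,"y":0,"z":0,"wx":0,"wy":0,"wz":0.12,"claw":100},{"x":0,"y":0,"z":0,"wx":0,"wy":0,"wz":0.12,"claw":100},{"x":0,"y":0,"z":0,"wx":0,"wy":0,"wz":0.12,"claw":100},{"x":0,"y":0,"z":0,"wx":0,"wy":0,"wz":0.12,"claw":100},{"x":0,"y":0,"z":0,"wx":0,"wy":0,"wz":0.12,"claw":100}]' | tail -3
python3 -m inch '[{"x":0,"y":0,"z":0,"wx":0,"wy":0,"wz":0.12,"claw":100},{"x":0,"y":0,"z":0,"wx":0,"wy":0,"wz":0.12,"claw":100},{"x":0,"y":0,"z":0,"wx":0,"wy":0,"wz":0.12,"claw":100},{"x":0,"y":0,"z":0,"wx":0,"wy":0,"wz":0.12,"claw":100},{"x":0,"y":0,"z":0,"wx":0,"wy":0,"wz":0.12,"claw":100},{"x":0,"y":0,"z":0,"wx":0,"wy":0,"wz":0.02,"claw":100},{"x":0,"y":0,"z":0,"wx":0,"wy":0,"wz":0,"claw":100},{"x":0,"y":0,"z":0,"wx":0,"wy":0,"wz":0,"claw":100}]'
```

```text
t: 10.7
ee_pos: [0.4448, 0.0573, 0.1105]
ee_rot: [3.142, 0.001, 3.131]
wrist_force: [-0.4, -0.5, -1.6]
opening: 0.0468
grasp_force: 30.0
t: 11.37
ee_pos: [0.4438, 0.0573, 0.2214]
ee_rot: [-3.142, -0.0, 3.131]
wrist_force: [0.8, 0.4, 0.6]
opening: 0.0658
grasp_force: 0.0
wrist_force: [0.3, -0.2, -0.5]
opening: 0.0874
grasp_force: 0.0
t: 12.7
ee_pos: [0.4441, 0.0573, 0.2502]
ee_rot: [3.141, -0.0, 1.574]
wrist_force: [0.0, 0.1, 0.5]
opening: 0.0877
grasp_force: 0.0
```

```bash
python3 -m inch '[{"x":-3.4,"y":1.8,"z":0,"wx":0,"wy":0,"wz":0,"claw":100},{"x":-3.4,"y":1.8,"z":0,"wx":0,"wy":0,"wz":0,"claw":100},{"x":-3.4,"y":1.8,"z":0,"wx":0,"wy":0,"wz":0,"claw":100},{"x":-3.4,"y":1.8,"z":0,"wx":0,"wy":0,"wz":0,"claw":100},{"x":-3.4,"y":1.8,"z":0,"wx":0,"wy":0,"wz":0,"claw":100},{"x":-3.4,"y":1.8,"z":0,"wx":0,"wy":0,"wz":0,"claw":100},{"x":-3.4,"y":1.8,"z":0,"wx":0,"wy":0,"wz":0,"claw":100},{"x":-3.4,"y":1.8,"z":0,"wx":0,"wy":0,"wz":0,"claw":100}]' | tail -3
python3 -m inch '[{"x":-3.2,"y":2,"z":0,"wx":0,"wy":0,"wz":0,"claw":100},{"x":0,"y":0,"z":0,"wx":0,"wy":0,"wz":0,"claw":100},{"x":0,"y":0,"z":0,"wx":0,"wy":0,"wz":0,"claw":100},{"x":0,"y":0,"z":0,"wx":0,"wy":0,"wz":0,"claw":100}]'
python3 - <<'E'
from h import *
crop(cam("scene"),"pics/s1.png",170,130,250,187,3.2)
E
```

```text
wrist_force: [0.2, 0.4, -0.1]
opening: 0.0877
grasp_force: 0.0
t: 13.7
ee_pos: [0.608, -0.2464, 0.2496]
ee_rot: [-3.141, -0.001, 1.572]
wrist_force: [0.4, -0.3, 0.3]
opening: 0.0881
grasp_force: 0.0
```

View pics/s1.png

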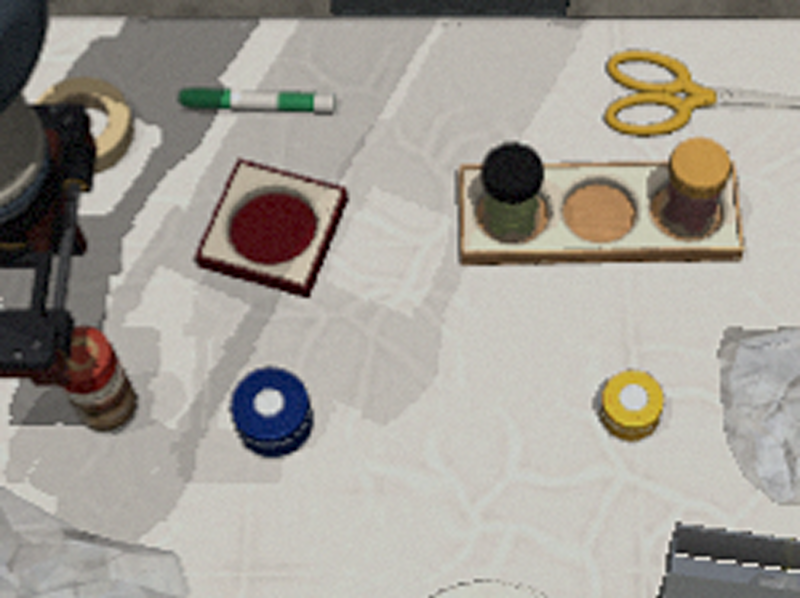

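Both jars stand upright in their wells, black (512,195) and gold (697,190), and the hand is above the salt shaker (95,375). Descend and grip it at about 60 mm.

```bash
python3 -m inch '[{"x":-0.1,"y":0.1,"z":3,"wx":0,"wy":0,"wz":0,"claw":100},{"x":0,"y":0,"z":3,"wx":0,"wy":0,"wz":0,"claw":100},{"x":0,"y":0,"z":3,"wx":0,"wy":0,"wz":0,"claw":100},{"x":0,"y":0,"z":2.5,"wx":0,"wy":0,"wz":0,"claw":100},{"x":0,"y":0,"z":1.3,"wx":0,"wy":0,"wz":0,"claw":100},{"x":0,"y":0,"z":0,"wx":0,"wy":0,"wz":0,"claw":100},{"x":0,"y":0,"z":0,"wx":0,"wy":0,"wz":0,"claw":100}]'
python3 -m inch '[{"x":0,"y":0,"z":0,"wx":0,"wy":0,"wz":0,"claw":38},{"x":0,"y":0,"z":0,"wx":0,"wy":0,"wz":0,"claw":38},{"x":0,"y":0,"z":0,"wx":0,"wy":0,"wz":0,"claw":38},{"x":0,"y":0,"z":0,"wx":0,"wy":0,"wz":0,"claw":38},{"x":0,"y":0,"z":0,"wx":0,"wy":0,"wz":0,"claw":38},{"x":0,"y":0,"z":0,"wx":0,"wy":0,"wz":0,"claw":38},{"x":0,"y":0,"z":0,"wx":0,"wy":0,"wz":0,"claw":38}]'
```

```text
t: 14.33
ee_pos: [0.6091, -0.2469, 0.1233]
ee_rot: [3.141, 0.0, 1.572]
wrist_force: [-0.1, 0.2, 1.0]
opening: 0.0879
grasp_force: 0.0
t: 14.92
ee_pos: [0.6091, -0.2478, 0.1222]
ee_rot: [-3.142, -0.0, 1.571]
wrist_force: [-0.6, 0.2, 1.2]
opening: 0.0444
grasp_force: 0.5
```

```bash
python3 -m inch '[{"x":0,"y":0,"z":0,"wx":0,"wy":0,"wz":0,"claw":25},{"x":0,"y":0,"z":0,"wx":0,"wy":0,"wz":0,"claw":25},{"x":0,"y":0,"z":0,"wx":0,"wy":0,"wz":0,"claw":25}]'
```

```text
t: 15.17
ee_pos: [0.6091, -0.2477, 0.1221]
ee_rot: [-3.142, 0.0, 1.571]
wrist_force: [-0.1, 0.0, 0.4]
opening: 0.0436
grasp_force: 30.0
```

```bash
python3 -m inch '[{"x":0,"y":0,"z":-2,"wx":0,"wy":0,"wz":0,"claw":25},{"x":0,"y":0,"z":-3,"wx":0,"wy":0,"wz":0,"claw":25},{"x":0,"y":0,"z":-3,"wx":0,"wy":0,"wz":0,"claw":25},{"x":0,"y":0,"z":-3,"wx":0,"wy":0,"wz":0,"claw":25},{"x":2.5,"y":-1.2,"z":-1,"wx":0,"wy":0,"wz":0,"claw":25},{"x":3.5,"y":-1.5,"z":0,"wx":0,"wy":0,"wz":0,"claw":25},{"x":3.5,"y":-1.5,"z":0,"wx":0,"wy":0,"wz":0,"claw":25},{"x":3.5,"y":-1.5,"z":0,"wx":0,"wy":0,"wz":0,"claw":25}]' | tail -3
python3 -m inch '[{"x":3.5,"y":-1.5,"z":0,"wx":0,"wy":0,"wz":0,"claw":25},{"x":3.5,"y":-1.5,"z":0,"wx":0,"wy":0,"wz":0,"claw":25},{"x":3.5,"y":-1.5,"z":0,"wx":0,"wy":0,"wz":0,"claw":25},{"x":3.5,"y":-1.5,"z":0,"wx":0,"wy":0,"wz":0,"claw":25},{"x":3.5,"y":-1.5,"z":0,"wx":0,"wy":0,"wz":0,"claw":25},{"x":3.5,"y":-1.5,"z":0,"wx":0,"wy":0,"wz":0,"claw":25},{"x":2,"y":-1,"z":0,"wx":0,"wy":0,"wz":0,"claw":25},{"x":0,"y":0,"z":0,"wx":0,"wy":0,"wz":0,"claw":25}]' | tail -3
python3 -m inch '[{"x":1.5,"y":-1,"z":0,"wx":0,"wy":0,"wz":0,"claw":25},{"x":0,"y":0,"z":0,"wx":0,"wy":0,"wz":0,"claw":25},{"x":0,"y":0,"z":0,"wx":0,"wy":0,"wz":0,"claw":25}]'
```

```text
wrist_force: [-0.4, -0.3, -1.2]
opening: 0.0437
grasp_force: 30.0
wrist_force: [0.4, -0.2, -1.4]
opening: 0.0439
grasp_force: 30.0
t: 16.75
ee_pos: [0.4422, 0.1271, 0.2421]
ee_rot: [3.141, 0.0, 1.572]
wrist_force: [-0.5, -0.1, -0.5]
opening: 0.0441
grasp_force: 30.0
```

```bash
python3 -m inch '[{"x":0,"y":0,"z":2,"wx":0,"wy":0,"wz":0,"claw":25},{"x":0,"y":0,"z":2,"wx":0,"wy":0,"wz":0,"claw":25},{"x":0,"y":0,"z":2,"wx":0,"wy":0,"wz":0,"claw":25},{"x":0,"y":0,"z":2,"wx":0,"wy":0,"wz":0,"claw":25},{"x":0,"y":0,"z":2,"wx":0,"wy":0,"wz":0,"claw":25},{"x":0,"y":0,"z":1.1,"wx":0,"wy":0,"wz":0,"claw":25},{"x":0,"y":0,"z":0.5,"wx":0,"wy":0,"wz":0,"claw":25},{"x":0,"y":0,"z":0,"wx":0,"wy":0,"wz":0,"claw":25}]' | tail -5
python3 -m inch '[{"x":0,"y":0,"z":0,"wx":0,"wy":0,"wz":0,"claw":25},{"x":0,"y":0,"z":0,"wx":0,"wy":0,"wz":0,"claw":25}]'
```

```text
ee_pos: [0.4421, 0.1265, 0.1259]
ee_rot: [-3.14, 0.001, 1.57]
wrist_force: [0.1, -0.3, -0.6]
opening: 0.044
grasp_force: 30.0
t: 17.58
ee_pos: [0.4427, 0.127, 0.1269]
ee_rot: [3.14, -0.0, 1.57]
wrist_force: [0.2, 0.5, -0.5]
opening: 0.0439
grasp_force: 30.0
```

```bash
python3 -m inch '[{"x":0,"y":0,"z":0.1,"wx":0,"wy":0,"wz":0,"claw":25},{"x":0,"y":0,"z":0,"wx":0,"wy":0,"wz":0,"claw":80},{"x":0,"y":0,"z":0,"wx":0,"wy":0,"wz":0,"claw":80},{"x":0,"y":0,"z":0,"wx":0,"wy":0,"wz":0,"claw":80},{"x":0,"y":0,"z":0,"wx":0,"wy":0,"wz":0,"claw":80},{"x":0,"y":0,"z":0,"wx":0,"wy":0,"wz":0,"claw":80},{"x":0,"y":0,"z":-2,"wx":0,"wy":0,"wz":0,"claw":80},{"x":0,"y":0,"z":-3,"wx":0,"wy":0,"wz":0,"claw":80}]' 
python3 -m inch '[{"x":0,"y":0,"z":-3,"wx":0,"wy":0,"wz":0,"claw":100},{"x":0,"y":0,"z":-2,"wx":0,"wy":0,"wz":0,"claw":100},{"x":-3.2,"y":2.2,"z":0,"wx":0,"wy":0,"wz":0,"claw":100},{"x":-3.2,"y":2.2,"z":0,"wx":0,"wy":0,"wz":0,"claw":100},{"x":-3.2,"y":2.2,"z":0,"wx":0,"wy":0,"wz":0,"claw":100},{"x":-3.2,"y":2.2,"z":0,"wx":0,"wy":0,"wz":0,"claw":100},{"x":-3.2,"y":2.2,"z":0,"wx":0,"wy":0,"wz":0,"claw":100},{"x":-3.2,"y":2.2,"z":0,"wx":0,"wy":0,"wz":0,"claw":100}]' | tail -3
python3 -m inch '[{"x":-3.2,"y":2.2,"z":0,"wx":0,"wy":0,"wz":0,"claw":100},{"x":-2.5,"y":2,"z":0,"wx":0,"wy":0,"wz":0,"claw":100},{"x":0,"y":0,"z":2,"wx":0,"wy":0,"wz":0,"claw":100},{"x":0,"y":0,"z":2,"wx":0,"wy":0,"wz":0,"claw":100},{"x":0,"y":0,"z":0,"wx":0,"wy":0,"wz":0,"claw":100},{"x":0,"y":0,"z":0,"wx":0,"wy":0,"wz":0,"claw":100}]'
python3 - <<'E'
from h import *
crop(cam("scene"),"pics/t1.png",170,130,250,187,3.2)
E
```

```text
t: 18.25
ee_pos: [0.4405, 0.127, 0.1723]
ee_rot: [-3.135, 0.001, 1.571]
wrist_force: [-0.3, -0.3, 0.3]
opening: 0.0704
grasp_force: 0.0
wrist_force: [0.2, 0.1, -0.4]
opening: 0.0874
grasp_force: 0.0
t: 19.42
ee_pos: [0.6155, -0.1216, 0.1836]
ee_rot: [-3.138, -0.001, 1.571]
wrist_force: [-0.3, -0.0, -0.1]
opening: 0.0877
grasp_force: 0.0
```

View pics/t1.png

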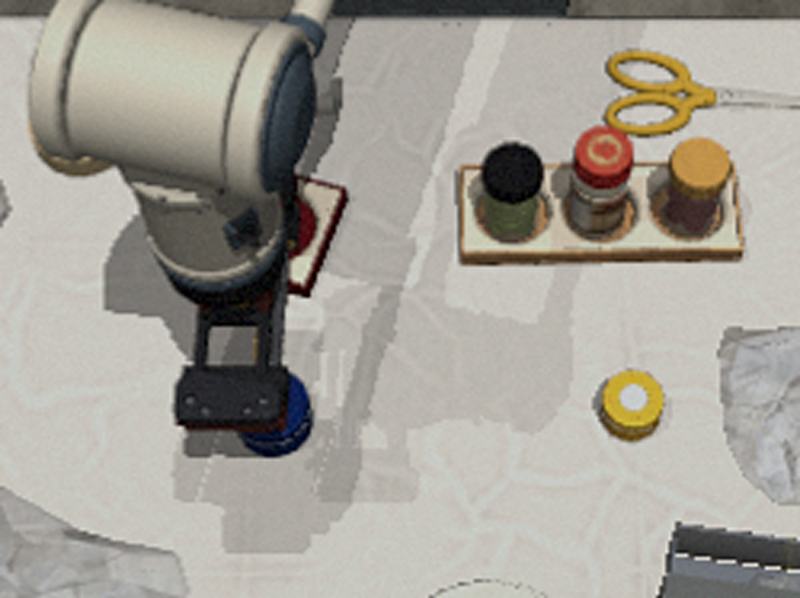

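All three brown wells are filled and upright (black, red cap and gold at (512,195), (600,180) and (697,190)), and the hand stands over the blue tin (280,415). Down, gripping high on the tin.

```bash
python3 -m inch '[{"x":0,"y":0,"z":3,"wx":0,"wy":0,"wz":0,"claw":100},{"x":0,"y":0,"z":3,"wx":0,"wy":0,"wz":0,"claw":100},{"x":0,"y":0,"z":1.5,"wx":0,"wy":0,"wz":0,"claw":100},{"x":0,"y":0,"z":0.6,"wx":0,"wy":0,"wz":0,"claw":100},{"x":0,"y":0,"z":0,"wx":0,"wy":0,"wz":0,"claw":100},{"x":0,"y":0,"z":0,"wx":0,"wy":0,"wz":0,"claw":100}]'
python3 -m inch '[{"x":0,"y":0,"z":0,"wx":0,"wy":0,"wz":0,"claw":45},{"x":0,"y":0,"z":0,"wx":0,"wy":0,"wz":0,"claw":45},{"x":0,"y":0,"z":0,"wx":0,"wy":0,"wz":0,"claw":45},{"x":0,"y":0,"z":0,"wx":0,"wy":0,"wz":0,"claw":45},{"x":0,"y":0,"z":0,"wx":0,"wy":0,"wz":0,"claw":45},{"x":0,"y":0,"z":0,"wx":0,"wy":0,"wz":0,"claw":45},{"x":0,"y":0,"z":0,"wx":0,"wy":0,"wz":0,"claw":45},{"x":0,"y":0,"z":0,"wx":0,"wy":0,"wz":0,"claw":45}]'
```

```text
t: 19.97
ee_pos: [0.6169, -0.1216, 0.1064]
ee_rot: [3.139, 0.001, 1.571]
wrist_force: [-0.1, -0.8, -0.2]
opening: 0.0875
grasp_force: 0.0
t: 20.63
ee_pos: [0.6165, -0.1218, 0.1048]
ee_rot: [3.14, 0.0, 1.571]
wrist_force: [0.4, -0.2, 2.8]
opening: 0.0569
grasp_force: 30.0
```

```bash
python3 -m inch '[{"x":0,"y":0,"z":-2,"wx":0,"wy":0,"wz":0,"claw":45},{"x":0,"y":0,"z":-3,"wx":0,"wy":0,"wz":0,"claw":45},{"x":-0.2,"y":-3,"z":0,"wx":0,"wy":0,"wz":0,"claw":45},{"x":-0.2,"y":-3,"z":0,"wx":0,"wy":0,"wz":0,"claw":45},{"x":-0.2,"y":-3,"z":0,"wx":0,"wy":0,"wz":0,"claw":45},{"x":-0.2,"y":-3,"z":0,"wx":0,"wy":0,"wz":0,"claw":45},{"x":-0.2,"y":-2.5,"z":0,"wx":0,"wy":0,"wz":0,"claw":45},{"x":-0.2,"y":-1.5,"z":0,"wx":0,"wy":0,"wz":0,"claw":45}]' | tail -3
python3 -m inch '[{"x":0,"y":0,"z":0,"wx":0,"wy":0,"wz":0,"claw":45},{"x":0,"y":0,"z":0,"wx":0,"wy":0,"wz":0,"claw":45},{"x":0,"y":0,"z":0,"wx":0,"wy":0,"wz":0,"claw":45}]'
```

```text
wrist_force: [0.2, -0.3, -0.9]
opening: 0.0572
grasp_force: 30.0
t: 21.55
ee_pos: [0.4566, -0.1337, 0.154]
ee_rot: [3.141, -0.0, 1.571]
wrist_force: [-0.7, 0.3, -1.8]
opening: 0.0572
grasp_force: 30.0
```

Descend 4.6 cm to about .108.

```bash
python3 -m inch '[{"x":0,"y":0,"z":1.5,"wx":0,"wy":0,"wz":0,"claw":45},{"x":0,"y":0,"z":1.5,"wx":0,"wy":0,"wz":0,"claw":45},{"x":0,"y":0,"z":1,"wx":0,"wy":0,"wz":0,"claw":45},{"x":0,"y":0,"z":0.5,"wx":0,"wy":0,"wz":0,"claw":45},{"x":0,"y":0,"z":0,"wx":0,"wy":0,"wz":0,"claw":45},{"x":0,"y":0,"z":0,"wx":0,"wy":0,"wz":0,"claw":45},{"x":0,"y":0,"z":0,"wx":0,"wy":0,"wz":0,"claw":45}]'
```

```text
t: 22.13
ee_pos: [0.4565, -0.1337, 0.1093]
ee_rot: [3.141, 0.0, 1.571]
wrist_force: [0.2, 0.4, -1.5]
opening: 0.0566
grasp_force: 30.0
```

```bash
python3 -m inch '[{"x":0,"y":0,"z":0.1,"wx":0,"wy":0,"wz":0,"claw":45},{"x":0,"y":0,"z":0,"wx":0,"wy":0,"wz":0,"claw":100},{"x":0,"y":0,"z":0,"wx":0,"wy":0,"wz":0,"claw":100},{"x":0,"y":0,"z":0,"wx":0,"wy":0,"wz":0,"claw":100},{"x":0,"y":0,"z":0,"wx":0,"wy":0,"wz":0,"claw":100},{"x":0,"y":0,"z":0,"wx":0,"wy":0,"wz":0,"claw":100},{"x":0,"y":0,"z":-2,"wx":0,"wy":0,"wz":0,"claw":100},{"x":0,"y":0,"z":-3,"wx":0,"wy":0,"wz":0,"claw":100}]'
python3 -m inch '[{"x":0,"y":0,"z":-3,"wx":0,"wy":0,"wz":0,"claw":100},{"x":0,"y":0,"z":-3,"wx":0,"wy":0,"wz":0,"claw":100},{"x":3.1,"y":1.7,"z":0,"wx":0,"wy":0,"wz":0,"claw":100},{"x":3.1,"y":1.7,"z":0,"wx":0,"wy":0,"wz":0,"claw":100},{"x":3.1,"y":1.7,"z":0,"wx":0,"wy":0,"wz":0,"claw":100},{"x":3.1,"y":1.7,"z":0,"wx":0,"wy":0,"wz":0,"claw":100},{"x":3.1,"y":1.7,"z":0,"wx":0,"wy":0,"wz":0,"claw":100},{"x":3.1,"y":1.7,"z":0,"wx":0,"wy":0,"wz":0,"claw":100}]' | tail -3
python3 -m inch '[{"x":3.1,"y":1.7,"z":0,"wx":0,"wy":0,"wz":0,"claw":100},{"x":3.1,"y":1.7,"z":0,"wx":0,"wy":0,"wz":0,"claw":100},{"x":3.1,"y":1.7,"z":0,"wx":0,"wy":0,"wz":0,"claw":100},{"x":0,"y":0,"z":3,"wx":0,"wy":0,"wz":0,"claw":100},{"x":0,"y":0,"z":3,"wx":0,"wy":0,"wz":0,"claw":100},{"x":0,"y":0,"z":0,"wx":0,"wy":0,"wz":0,"claw":100},{"x":0,"y":0,"z":0,"wx":0,"wy":0,"wz":0,"claw":100}]'
python3 - <<'E'
from h import *
crop(cam("top"),"pics/y1.png",250,120,160,120,5)
E
```

```text
t: 22.8
ee_pos: [0.4545, -0.1331, 0.1553]
ee_rot: [-3.135, -0.002, 1.571]
wrist_force: [0.9, -0.0, 0.2]
opening: 0.0877
grasp_force: 0.0
wrist_force: [0.4, -0.4, 0.8]
opening: 0.0876
grasp_force: 0.0
t: 24.05
ee_pos: [0.608, 0.1452, 0.1559]
ee_rot: [-3.137, 0.001, 1.571]
wrist_force: [-0.7, 0.7, -0.5]
opening: 0.0878
grasp_force: 0.0
```

View pics/y1.png

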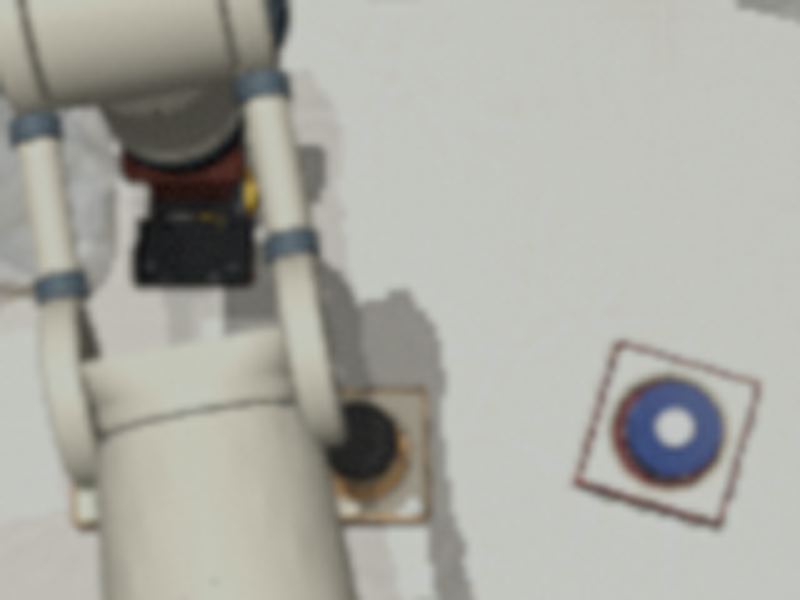

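The blue tin sits flat in the red well, at crop (674,429) with the well at about (668,432). The hand is over the yellow tin.

```bash
python3 - <<'E'
from h import *
c=cam("top"); print(world(c,(674.5)/5-.5+250,429.5/5-.5+120,.043))
E
python3 -m inch '[{"x":0,"y":0,"z":2.5,"wx":0,"wy":0,"wz":0,"claw":100},{"x":0,"y":0,"z":2.5,"wx":0,"wy":0,"wz":0,"claw":100},{"x":0,"y":0,"z":1,"wx":0,"wy":0,"wz":0,"claw":100},{"x":0,"y":0,"z":0.6,"wx":0,"wy":0,"wz":0,"claw":100},{"x":0,"y":0,"z":0.3,"wx":0,"wy":0,"wz":0,"claw":100},{"x":0,"y":0,"z":0,"wx":0,"wy":0,"wz":0,"claw":100},{"x":0,"y":0,"z":0,"wx":0,"wy":0,"wz":0,"claw":100}]'
```

```text
[ 0.45517576 -0.13541479  0.043     ]
t: 24.73
ee_pos: [0.6098, 0.1453, 0.0909]
ee_rot: [3.139, -0.0, 1.571]
wrist_force: [0.7, 0.2, -1.0]
opening: 0.0878
grasp_force: 0.0
```

```bash
python3 -m inch '[{"x":0,"y":0,"z":0.3,"wx":0,"wy":0,"wz":0,"claw":40},{"x":0,"y":0,"z":0,"wx":0,"wy":0,"wz":0,"claw":30},{"x":0,"y":0,"z":0,"wx":0,"wy":0,"wz":0,"claw":30},{"x":0,"y":0,"z":0,"wx":0,"wy":0,"wz":0,"claw":30},{"x":0,"y":0,"z":0,"wx":0,"wy":0,"wz":0,"claw":30},{"x":0,"y":0,"z":0,"wx":0,"wy":0,"wz":0,"claw":30},{"x":0,"y":0,"z":0,"wx":0,"wy":0,"wz":0,"claw":30},{"x":0,"y":0,"z":0,"wx":0,"wy":0,"wz":0,"claw":30}]'
```

```text
t: 25.4
ee_pos: [0.6092, 0.1453, 0.0862]
ee_rot: [3.141, -0.0, 1.571]
wrist_force: [0.1, -0.2, 0.1]
opening: 0.0452
grasp_force: 30.0
```

```bash
python3 -m inch '[{"x":0,"y":0,"z":-2,"wx":0,"wy":0,"wz":0,"claw":30},{"x":0,"y":0,"z":-3,"wx":0,"wy":0,"wz":0,"claw":30},{"x":0,"y":0,"z":-3,"wx":0,"wy":0,"wz":0,"claw":30},{"x":0,"y":0,"z":-3,"wx":0,"wy":0,"wz":0,"claw":30},{"x":-2.5,"y":-1,"z":-1,"wx":0,"wy":0,"wz":0,"claw":30},{"x":-3,"y":-1.5,"z":0,"wx":0,"wy":0,"wz":0,"claw":30},{"x":-3,"y":-1.5,"z":0,"wx":0,"wy":0,"wz":0,"claw":30},{"x":-3,"y":-1.5,"z":0,"wx":0,"wy":0,"wz":0,"claw":30}]' | tail -3
python3 -m inch '[{"x":-3,"y":-1.8,"z":0,"wx":0,"wy":0,"wz":0,"claw":30},{"x":-3,"y":-1.8,"z":0,"wx":0,"wy":0,"wz":0,"claw":30},{"x":-3,"y":-1.8,"z":0,"wx":0,"wy":0,"wz":0,"claw":30},{"x":-3,"y":-1.8,"z":0,"wx":0,"wy":0,"wz":0,"claw":30},{"x":-3,"y":-1.6,"z":0,"wx":0,"wy":0,"wz":0,"claw":30},{"x":-1.5,"y":-1,"z":0,"wx":0,"wy":0,"wz":0,"claw":30},{"x":0,"y":0,"z":0,"wx":0,"wy":0,"wz":0,"claw":30},{"x":0,"y":0,"z":0,"wx":0,"wy":0,"wz":0,"claw":30}]' | tail -3
python3 -m inch '[{"x":0,"y":0,"z":2,"wx":0,"wy":0,"wz":0,"claw":30},{"x":0,"y":0,"z":2,"wx":0,"wy":0,"wz":0,"claw":30},{"x":0,"y":0,"z":1.5,"wx":0,"wy":0,"wz":0,"claw":30},{"x":0,"y":0,"z":0,"wx":0,"wy":0,"wz":0,"claw":30},{"x":0,"y":0,"z":0,"wx":0,"wy":0,"wz":0,"claw":30},{"x":0,"y":0,"z":0,"wx":0,"wy":0,"wz":0,"claw":30}]'
python3 - <<'E'
from h import *
crop(cam("scene"),"pics/y2.png",220,150,120,90,6)
E
```

```text
wrist_force: [0.1, -0.6, -0.6]
opening: 0.0446
grasp_force: 30.0
wrist_force: [0.6, 0.5, -1.1]
opening: 0.045
grasp_force: 30.0
t: 27.23
ee_pos: [0.4568, -0.1342, 0.1521]
ee_rot: [3.141, 0.0, 1.572]
wrist_force: [0.5, -0.9, -1.3]
opening: 0.0454
grasp_force: 30.0
```

View pics/y2.png

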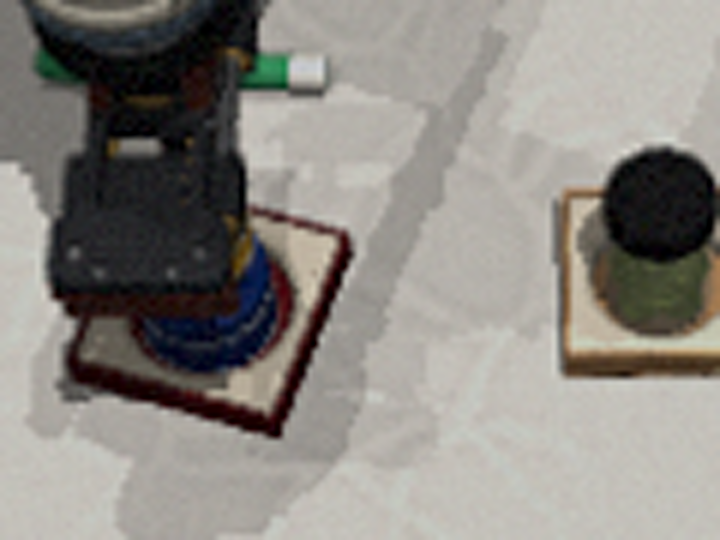

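The blue tin (215,310) sits level, with the yellow tin held just above it. Lower 2.2 cm and check.

```bash
python3 -m inch '[{"x":-0.05,"y":-0.1,"z":1,"wx":0,"wy":0,"wz":0,"claw":30},{"x":0,"y":0,"z":0.8,"wx":0,"wy":0,"wz":0,"claw":30},{"x":0,"y":0,"z":0.4,"wx":0,"wy":0,"wz":0,"claw":30},{"x":0,"y":0,"z":0,"wx":0,"wy":0,"wz":0,"claw":30},{"x":0,"y":0,"z":0,"wx":0,"wy":0,"wz":0,"claw":30},{"x":0,"y":0,"z":0,"wx":0,"wy":0,"wz":0,"claw":30}]'
```

```text
t: 27.78
ee_pos: [0.455, -0.1352, 0.129]
ee_rot: [-3.141, -0.0, 1.571]
wrist_force: [-1.5, -0.7, 0.0]
opening: 0.0451
grasp_force: 30.0
```

```bash
python3 -m inch '[{"x":0,"y":0,"z":0,"wx":0,"wy":0,"wz":0,"claw":80},{"x":0,"y":0,"z":0,"wx":0,"wy":0,"wz":0,"claw":80},{"x":0,"y":0,"z":0,"wx":0,"wy":0,"wz":0,"claw":80},{"x":0,"y":0,"z":0,"wx":0,"wy":0,"wz":0,"claw":80},{"x":0,"y":0,"z":0,"wx":0,"wy":0,"wz":0,"claw":80},{"x":0,"y":0,"z":-1.5,"wx":0,"wy":0,"wz":0,"claw":80},{"x":0,"y":0,"z":-2.5,"wx":0,"wy":0,"wz":0,"claw":80},{"x":0,"y":0,"z":-3,"wx":0,"wy":0,"wz":0,"claw":80}]' | tail -3
python3 -m inch '[{"x":0,"y":0,"z":-3,"wx":0,"wy":0,"wz":0,"claw":80},{"x":0,"y":0,"z":-3,"wx":0,"wy":0,"wz":0,"claw":80},{"x":-3,"y":0,"z":0,"wx":0,"wy":0,"wz":0,"claw":80},{"x":-3,"y":0,"z":0,"wx":0,"wy":0,"wz":0,"claw":80},{"x":-3,"y":0,"z":0,"wx":0,"wy":0,"wz":0,"claw":80},{"x":-3,"y":0,"z":0,"wx":0,"wy":0,"wz":0,"claw":80},{"x":-3,"y":0,"z":0,"wx":0,"wy":0,"wz":0,"claw":80},{"x":-3,"y":0,"z":0,"wx":0,"wy":0,"wz":0,"claw":80}]'
python3 - <<'E'
from h import *
crop(cam("scene"),"pics/f1.png",210,130,210,100,3.8)
E
```

```text
wrist_force: [0.0, 0.9, 0.7]
opening: 0.0701
grasp_force: 0.0
t: 29.12
ee_pos: [0.4549, -0.3167, 0.2592]
ee_rot: [3.141, 0.0, 1.571]
wrist_force: [0.6, -1.0, 0.1]
opening: 0.0703
grasp_force: 0.0
```

View pics/f1.png

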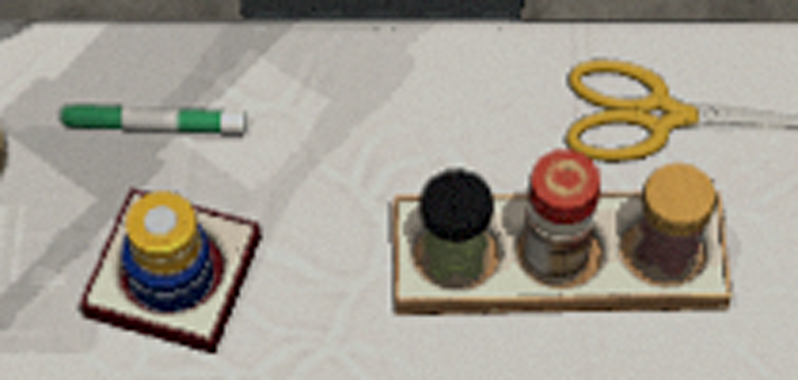

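The yellow tin (162,222) sits on the blue one, and the black, red and gold caps are at (457,205), (565,187) and (679,200). All stand upright in their wells. A quick numeric check comes before handing in.

Run:
```python
from h import *
c=cam("scene")
for k,u,v,z in(("yellow",161,222,.075),("black",457,205,.089),("salt",565,187,.109),("gold",679,200,.089)):
    print(k,world(c,(u+.5)/3.8-.5+210,(v+.5)/3.8-.5+130,z).round(4))
```

```text
yellow [ 0.4546 -0.1335  0.075 ]
black [0.4496 0.0569 0.089 ]
salt [0.448  0.1247 0.109 ]
gold [0.4455 0.1991 0.089 ]
```

```bash
python3 -m inch '[{"x":0,"y":0,"z":0,"wx":0,"wy":0,"wz":0,"claw":80},{"x":0,"y":0,"z":0,"wx":0,"wy":0,"wz":0,"claw":80}]' | head -1; python3 -c "
from station import ctrl
print(ctrl.job_done())"
```

```text
t: 29.38
the job is handed in; nothing more can be done
None
```

I packed both gift sets and handed the job in at about 29 s. The last picture shows all five items seated and upright, with the caps and the yellow tin measuring within about 6 mm of target; no verdict came back.

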